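# Tap the resin specimen block down onto its parallels

### The job

The amber resin specimen block is standing proud in the green vise, with a gap above the two steel parallels beneath it. Take the white-footed tapper with the blue grip and tap the block down with its foot until it sits fully home on the parallels, so that they can no longer slide; do not push the block with the gripper, and leave the brass tapper standing where it is. Then stand the white-footed tapper upright on the cork mat again and let go.

Things in the scene. Friction and masses are not known exactly. Their poses are not given: they have to be found in the camera images.
- block: amber block, dark beetle on top, 40 x 60 (along jaws) x 40 mm tall. Origin: centre of underside, z up. In a fixed green vise (jaw tops 66 mm above table, 270 x 140 mm, long along block x). Slides only straight down, at 8 to 15 N; stays where left. Now 8 to 12 mm above the parallels (2 steel bars, 8 x 120 x 16 mm, in the vise); home, it rests hard on them: underside 46, top 86 mm above table
- tapper: the tool to use: round upright tapper, 120 mm tall, 250 g, standing on the cork mat. White nylon foot 44 mm in diameter, 28 mm high, tapering to 28 mm at 34 mm height; above that a straight round blue grip, 28 mm in diameter, up to 120 mm. Origin: centre of the foot's underside, z axis up along the grip.
- brass_tapper: bystander of the same shape and size, with a brass foot and a dark wooden grip; it stands on the same mat about 110 mm from the other, on either side. Origin: centre of the underside of its foot.
- mat: cork mat fixed flat on the table, 130 mm (own x) x 230 mm (own y) x 4 mm thick; its top is 4 mm above the table. Origin: centre of its underside. The tappers stand side by side along its own y axis.
Not all that is in view belongs to the job. Of the things that look like the tapper, the smallest one is meant.

How it is judged:
By the outcome, as a careful person would: the job done as asked, in the order asked, and still so for the second after the job is handed in, with the robot touching nothing.
It also fails if it takes over 51 s, if anything falls off the work surface, if the arm or the gripper's body presses on something with over 40 N, if the wrist force passes 120 N, or if a joint passes its speed limit or range.

### The arm

A 6-joint arm with a two-finger parallel gripper is mounted at the origin on the work surface. World frame = base frame: x ahead of the robot, y to its left, z up, the work surface at z = 0. Lengths are in m, angles in rad, forces in N, time in s.
With the tool pointing down it reaches from about 0.325 to 0.9 m from the base axis. Payload 6.1 kg.
Tool frame: the origin (TCP) lies midway between the tips of the shut fingers; the grasp point (between the pads) lies env.pinch_z behind it (env.pinch_z is the distance from the TCP to the grasp point, in m); z points along the fingers, y is the direction in which the jaws open and shut (so a half turn about z gives the same grasp; the last joint's range is limited). The gripper opens to 87 mm and grips with 3 to 60 N. Pads are 19 mm wide; open, the fingers measure 117 mm over their backs; the gripper's body (75 mm by 190 mm) begins 51 mm behind the grasp point.
Start: joints at [1.173, 0.22, 1.526, -0, 1.395, -0.126], TCP at [0.168, 0.602, 0.223] pointing down, gripper open.
Joint ranges: [-2.98, 2.98], [-0.91, 2.08], [0.09, 2.57], [-1.24, 4.39], [0.2, 2.65], [-2.68, 2.68]. Speed limits (rad/s): [2.57, 2.57, 3.01, 3.14, 3.14, 3.14].

### API

Orientations are given as a unit quaternion [x, y, z, w].
In Python, from cell import env gives the robot as it stands.
- The arm moves only by the tool send_rows, never from a script. Its argument "series" is text: rows parted by semicolons, each of 7 numbers parted by spaces: the shift along the world's x, y, z in units of 40 mm (1.0 is 40 mm), then the turn, a rotation vector about the world's x, y, z in rad, then the gripper's target within -1 to 1 (shut at 1, half-way at 0, fully open at -1). A call has 1 to 20 rows; each row is the pose to reach, as a shift and turn from the pose measured when the call began; what a row does not reach only later rows make up. A row lasts 1/12 s, in which the tool goes at most 41.7 mm and 7.16 degrees, less where a joint would pass 70% of its speed; a pose out of reach is approached as far as the arm can. A call with a gripper value outside its range is refused whole. The fingers move at their own pace and stop on an object; "newtons" is the grip in N (left out, the last holds). Time passes only in rows, so rows that repeat a pose let the fingers close. It gives the time, the measured TCP pose, the force and the opening at its end, in the units of the state.
- env.observe(): the state, without advancing time (a new reading comes with each control period).
- env.get_image(name): name is "scene" or "top" or "wrist"; returns a dict with "pixels" (480x640x3 uint8, red, green, blue), "fx", "fy", "cx", "cy" (pixels), "D" ([k1, k2, p1, p2, k3] as OpenCV has them; the pictures are not rectified), "world_from_camera" (4x4, takes a point from camera to world coordinates). Camera axes: x right, y up, looking along -z (the intrinsics and any distortion apply to the point x, -y, -z); pixel columns grow to the right and rows downward; lengths in m; the calibration is good to about 2 mm. A picture is of the moment at which its call begins. There is no depth.
- env.hand_in(): hands the job in, once; it reports no verdict.
Trained networks look in a picture, given as the dict that the camera call returned (one of the last four; its "shot" number tells which), for a name from the list of things; names that differ only in an ending like _2 or _b are one class to them, and where a whole thing is asked for, a point or a joint stands for the part that bears it (a point fixed in the world has none). Each returns a list of dicts, best first, with "confidence" (0 to 1); they miss things now and then, are a little off and sometimes report something else, mostly with a low value. They report only what shows in the picture. A call takes as long as a camera call. They do not tell look-alikes from the thing itself.
- env.masks_of(picture, name): "pixels" (480x640 bool, what is visible of it) and "centre" ([column, row] in pixels, amid what is visible of it).
The state is a dict: "t": time; "joint_positions": joint angles; "dq": joint speeds; "joint_torque": joint torques, N m; "tool_pos": TCP position; "tcp_rot": TCP orientation; "force": force on the tool from outside, world axes, zero at the start; "wrist_torque": the same for the moment, N m; "opening": finger opening in m.
Only numpy, scipy, OpenCV 4.12 (cv2) and the standard library are available. Lean on these libraries where they do the work, as an engineer would, in place of code of your own. Each camera call takes 0.05 s, during which the arm holds its last target.

## Working session

There is one attempt and no reset: what is moved stays moved. The work goes in short steps, Python scripts to look and compute and a tool call to move; the robot and the scene stay as the last step left them, time stands still between calls to the robot, and variables do not carry over. Pictures are saved under pics/ and viewed, and the job is handed in when it is done.

Besides the shell and the picture viewer there is one more tool, called after "Call:" by a JSON object that holds its "method" and its "body". send_rows: Moves the arm, as the interface text tells. Its arguments: {"type":"object","properties":{"series":{"type":"string"},"newtons":{"type":"number"}},"required":["series"]}

```bash
ls; mkdir -p pics; cat > h.py <<'E'
from cell import env
import numpy as np, cv2
def save(im,n,box=None,sc=1):
    p=im["pixels"][:,:,::-1].copy()
    if box: p=p[box[1]:box[3],box[0]:box[2]]
    if sc!=1: p=cv2.resize(p,None,fx=sc,fy=sc,interpolation=cv2.INTER_CUBIC)
    cv2.imwrite("pics/"+n,p)
def K(im): return np.array([[im["fx"],0,im["cx"]],[0,im["fy"],im["cy"]],[0,0,1.]])
def ray(im,uv):
    u=cv2.undistortPoints(np.array([[uv]],float),K(im),np.array(im["D"],float))[0,0]
    T=np.array(im["world_from_camera"]); d=T[:3,:3]@np.array([u[0],-u[1],-1]); return T[:3,3],d
def atz(im,uv,z):
    o,d=ray(im,uv); return o+d*(z-o[2])/d[2]
def proj(im,P):
    T=np.linalg.inv(np.array(im["world_from_camera"])); P=np.atleast_2d(P); c=P@T[:3,:3].T+T[:3,3]
    c=c*np.array([1,-1,-1]); return cv2.projectPoints(c,np.zeros(3),np.zeros(3),K(im),np.array(im["D"],float))[0][:,0]
E
python3 - <<'E'
from h import *
print(env.observe(), env.pinch_z)
for n in ["scene","top","wrist"]:
    im=env.get_image(n); save(im,n+"0.png")
    print(n,im["fx"],np.round(im["world_from_camera"],3).tolist())
    for k in ["block","tapper","brass_tapper","mat"]:
        for r in env.masks_of(im,k): print(k,round(r["confidence"],2),np.round(r["centre"],1),r["pixels"].sum())
E
```

```text
pics
{'t': 0.0, 'joint_positions': array([ 1.17289161e+00,  2.21197986e-01,  1.52761012e+00, -2.03957713e-05,
        1.39473621e+00, -1.26085697e-01]), 'dq': array([-1.12680748e-03, -2.17181399e-03,  4.99028925e-04, -1.00389356e-03,
       -1.44907416e-03,  3.73983647e-05]), 'joint_torque': array([ 2.87823204e-03, -4.94621551e+01, -3.87378609e+01,  7.00167473e-02,
        5.72549016e-02, -1.51646882e-04]), 'tool_pos': array([0.16755763, 0.60146515, 0.22145524]), 'tcp_rot': array([ 1.35489648e-01,  9.90778281e-01, -9.45133475e-04, -2.43052968e-04]), 'force': array([-0.47428802, -0.51693929,  0.80659021]), 'wrist_torque': array([0.02515312, 0.00305568, 0.0354631 ]), 'opening': 0.08695241620386504} 0.0187
scene 440.8351129514319 [[0.052, -0.641, 0.766, 1.092], [0.998, 0.051, -0.025, -0.017], [-0.023, 0.766, 0.642, 0.512], [0.0, 0.0, 0.0, 1.0]]
block 0.95 [161.6 243.5] 1539
tapper 0.87 [414.9 177.3] 2231
tapper 0.81 [455.5 238.8] 1600
tapper 0.78 [469.6 314.5] 4197
brass_tapper 0.8 [383.3 242.5] 1379
mat 0.77 [404.9 273.5] 4956
mat 0.71 [383.4 241.1] 1513
top 536.2740083212753 [[-0.09, 0.972, -0.216, 0.386], [-0.996, -0.087, 0.022, 0.019], [0.002, 0.217, 0.976, 0.879], [0.0, 0.0, 0.0, 1.0]]
block 0.87 [470.5 212.3] 1353
block 0.45 [253.  243.1] 820
tapper 0.92 [201.4 344. ] 1638
tapper 0.91 [179.9 244. ] 979
tapper 0.78 [194.1 145.1] 2085
tapper 0.16 [221.7 251.9] 9000
brass_tapper 0.55 [252.1 243.3] 875
mat 0.87 [221.8 251. ] 9033
wrist 364.4239216391899 [[0.268, -0.934, -0.236, 0.103], [0.963, 0.26, 0.066, 0.62], [0.0, -0.245, 0.969, 0.383], [0.0, 0.0, 0.0, 1.0]]
```

View pics/scene0.png

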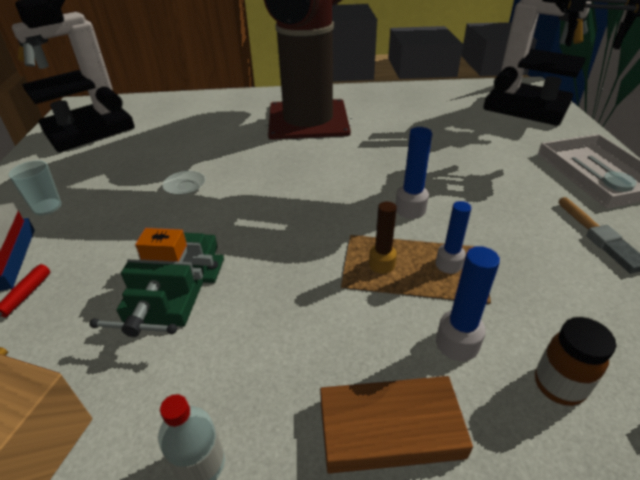

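View pics/top0.png

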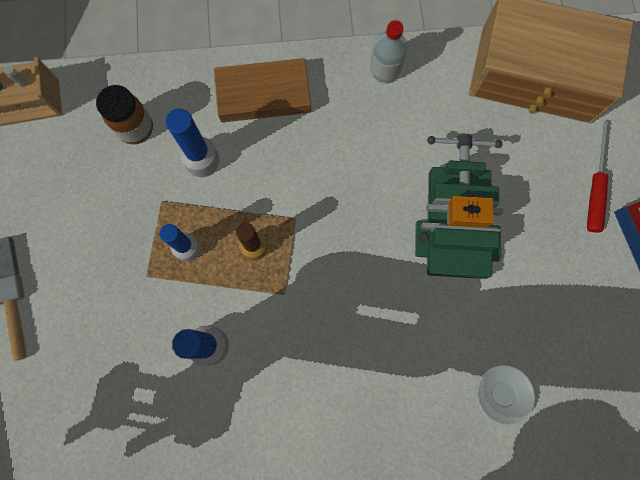

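The scene picture shows three blue-gripped look-alikes: far (415,177), mid on the mat (456,239), and near (470,315). The brass tapper is at (383,242) and the block at (161,244). In the top picture they are at (201,344), (180,244) on the mat, and (194,145). The one on the mat is the smallest, so I choose it. Next I'll check a close crop and fit the poses.

```bash
cat > fit.py <<'E'
from h import *
from scipy.optimize import minimize
def hull(im,P):
    m=np.zeros((480,640),np.uint8); cv2.fillConvexPoly(m,cv2.convexHull(np.round(proj(im,P)*16).astype(np.int32)),1,shift=4); return m>0
a=np.linspace(0,2*np.pi,40)
def ring(r,z): return np.c_[r*np.cos(a),r*np.sin(a),0*a+z]
TA=np.vstack([ring(.022,0),ring(.022,.028),ring(.014,.034)]);TB=np.vstack([ring(.014,.034),ring(.014,.12)])
def tap(im,p,R=np.eye(3)): return hull(im,TA@R.T+p)|hull(im,TB@R.T+p)
def iou(A,B): return (A&B).sum()/max(1,(A|B).sum())
def box(p,yaw,sx,sy,sz):
    c,s=np.cos(yaw),np.sin(yaw); P=np.array([[i*sx/2,j*sy/2,k*sz] for i in(-1,1) for j in(-1,1) for k in(0,1)])
    return P@np.array([[c,s,0],[-s,c,0],[0,0,1]])+p
def fitm(f,x0,step):
    x0=np.array(x0,float);sim=np.vstack([x0]+[x0+np.eye(len(x0))[i]*step[i] for i in range(len(x0))])
    r=minimize(f,x0,method="Nelder-Mead",options=dict(initial_simplex=sim,xatol=1e-5,fatol=1e-5,maxiter=300)); return r.x,1-r.fun
def near(l,uv): return min(l,key=lambda r:np.hypot(*(np.array(r["centre"])-uv)))["pixels"]
E
python3 - <<'E'
from fit import *
s=env.get_image("scene");t=env.get_image("top")
save(t,"crop_t.png",(130,180,310,310),4); save(t,"crop_b.png",(400,110,530,300),3);save(s,"crop_bs.png",(80,200,240,350),4)
tp=atz(t,(187,252),0.004); print("guess",tp)
ms={}
for nm,us,ut in [("tapper",(455,239),(180,244)),("brass_tapper",(383,242),(252,243))]:
    M=[(s,near(env.masks_of(s,nm),us)),(t,near(env.masks_of(t,nm),ut))]
    p0=atz(t,ut,.05)
    for MM in (M,M[:1],M[1:]):
        print(nm,fitm(lambda x:1-np.mean([iou(tap(i,[x[0],x[1],.004]),m) for i,m in MM]),p0[:2],[.01,.01]))
m=near(env.masks_of(t,"mat"),(222,251)); p0=atz(t,(222,251),0)
print("mat",fitm(lambda x:1-iou(hull(t,box([x[0],x[1],0],x[2],.13,.23,.004)),m),[p0[0],p0[1],0],[.01,.01,.2]))
M=[(s,near(env.masks_of(s,"block"),(161,243))),(t,near(env.masks_of(t,"block"),(470,212)))]
p0=atz(t,(470,212),.096)
# visible portion: above z ~ jaw top
def bl(i,x,zb): return hull(i,box([x[0],x[1],max(.0,zb)],x[2],.04,.06,.04+ (x[3]-zb) if 0 else x[3]-zb))
for sw in ((.04,.06),):
  for y0 in (0,1.57):
    print("block",y0,fitm(lambda x:1-iou(hull(t,box([x[0],x[1],.070],x[2],.04,.06,.026)),M[1][1]),[p0[0],p0[1],y0],[.01,.01,.1]))
E
```

```text
guess [0.57125214 0.21591228 0.004     ]
tapper (array([0.5755156 , 0.21337657]), np.float64(0.9074425390153378))
tapper (array([0.57488431, 0.21346739]), np.float64(0.9220072551390568))
tapper (array([0.57731726, 0.21471664]), np.float64(0.9407831900668577))
brass_tapper (array([0.56726609, 0.10332911]), np.float64(0.9031781856232752))
brass_tapper (array([0.56727126, 0.10190346]), np.float64(0.9342928660826032))
brass_tapper (array([0.56829952, 0.10451678]), np.float64(0.8945615982241953))Traceback (most recent call last):
  File "<stdin>", line 11, in <module>
  File "fit.py", line 16, in near
    def near(l,uv): return min(l,key=lambda r:np.hypot(*(np.array(r["centre"])-uv)))["pixels"]
                           ~~~^^^^^^^^^^^^^^^^^^^^^^^^^^^^^^^^^^^^^^^^^^^^^^^^^^^^^^
ValueError: min() iterable argument is empty
```

```bash
python3 - <<'E'
from fit import *
s=env.get_image("scene");t=env.get_image("top")
l=env.masks_of(t,"mat"); print([(r["centre"],r["confidence"]) for r in l])
if l:
  m=near(l,(222,251)); p0=atz(t,(222,251),0)
  print("mat",fitm(lambda x:1-iou(hull(t,box([x[0],x[1],0],x[2],.13,.23,.004)),m),[p0[0],p0[1],0],[.01,.01,.2]))
mt=near(env.masks_of(t,"block"),(470,212)); ms=near(env.masks_of(s,"block"),(161,243))
p0=atz(t,(470,212),.096)
for y0 in (0,-1.57):
    print("block",y0,fitm(lambda x:1-iou(hull(t,box([x[0],x[1],.074],x[2],.04,.06,.022)),mt),[p0[0],p0[1],y0],[.01,.01,.1]))
    print("block both",y0,fitm(lambda x:1-(iou(hull(t,box([x[0],x[1],.066],x[2],.04,.06,x[3]-.066)),mt)+iou(hull(s,box([x[0],x[1],.066],x[2],.04,.06,x[3]-.066)),ms))/2,[p0[0],p0[1],y0,.096],[.01,.01,.1,.005]))
E
```

```text
[([222.9, 251.1], 0.81)]
mat (array([ 0.57497551,  0.1579507 , -0.21781354]), np.float64(0.8084949894272317))
block 0 (array([ 0.57887011, -0.23427893, -0.14669765]), np.float64(0.967814371257485))
block both 0 (array([ 0.57992133, -0.23639904, -0.0708826 ,  0.09839964]), np.float64(0.9136042638241173))
block -1.57 (array([ 0.57894759, -0.23433755, -0.14633583]), np.float64(0.968562874251497))
block both -1.57 (array([ 0.57908482, -0.23584226, -0.16024027,  0.0949872 ]), np.float64(0.9219424202859736))
```

View pics/crop_t.png

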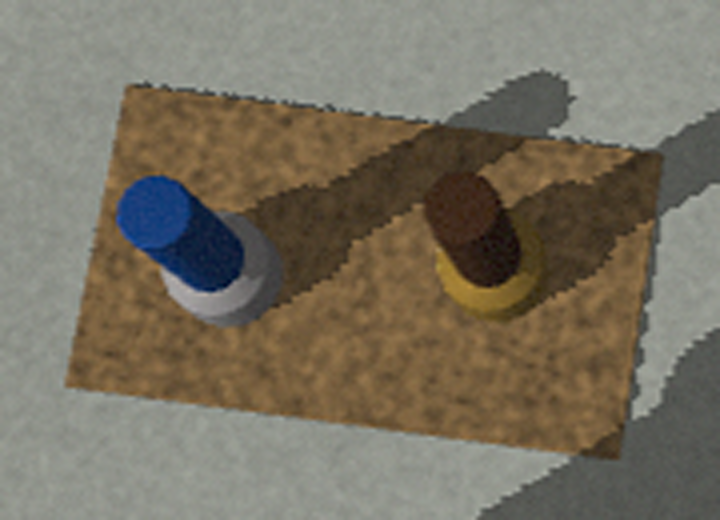

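View pics/crop_b.png

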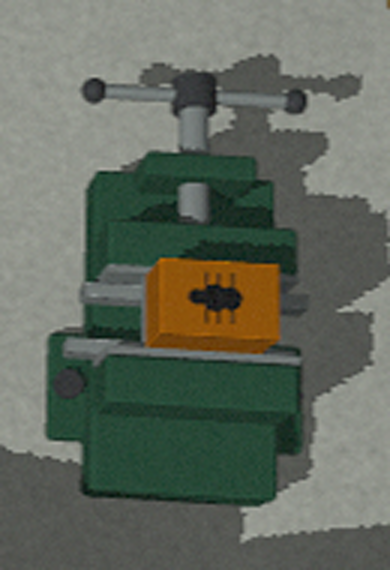

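View pics/crop_bs.png

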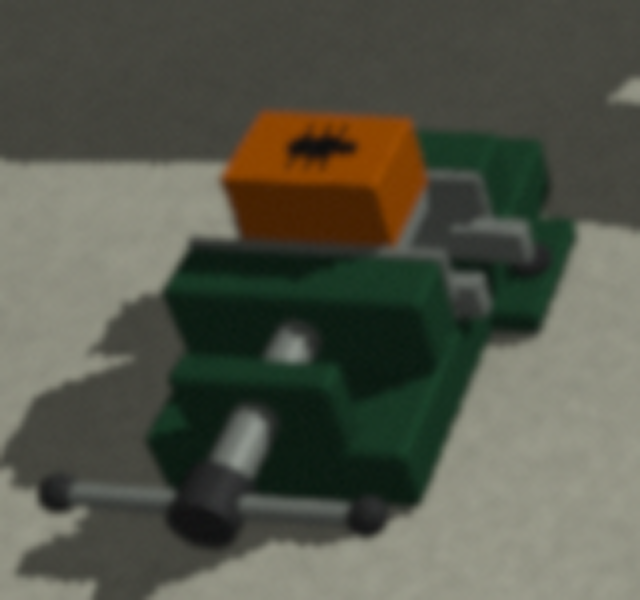

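```bash
python3 - <<'E'
from fit import *
t=env.get_image("top"); s=env.get_image("scene")
c=np.array([[125,85],[662,152],[620,458],[66,387]])/4+[130,180]
P=np.array([atz(t,u,.004) for u in c]);print("mat",P.mean(0),P.round(3).tolist())
d=P[0]-P[1]; print("y-dir",d/np.linalg.norm(d),np.linalg.norm(d))
for ut,us in [((201,344),(415,177)),((194,145),(470,315))]:
    mt=near(env.masks_of(t,"tapper"),ut);ms=near(env.masks_of(s,"tapper"),us)
    p0=atz(t,ut,.06)
    def m(i,x): return hull(i,TA*x[2]+[x[0],x[1],0])|hull(i,TB*x[2]+[x[0],x[1],0])
    print("big",fitm(lambda x:1-(iou(m(t,x),mt)+iou(m(s,x),ms))/2,[p0[0],p0[1],1.4],[.01,.01,.1]))
# block top face corners from crop_b
cb=np.array([[146,259],[279,263],[280,340],[153,338]])/3+[400,110]
# face edges
for z in (.094,.098): print(np.array([atz(t,u,z) for u in cb]).round(4).tolist(), np.mean([atz(t,u,z) for u in cb],0))
cs=np.array([[265,112],[412,120],[375,187],[223,180]])/4+[80,200]
for z in (.094,.098): print(np.array([atz(s,u,z) for u in cs]).round(4).tolist(), np.mean([atz(s,u,z) for u in cs],0))
E
```

```text
mat [0.57452521 0.15777079 0.004     ] [[0.663, 0.256, 0.004], [0.613, 0.032, 0.004], [0.486, 0.06, 0.004], [0.536, 0.283, 0.004]]
y-dir [0.2154145 0.9765227 0.       ] 0.22930108444369238
big (array([0.41576788, 0.18414222, 1.35645895]), np.float64(0.9318868834978513))
big (array([0.72862615, 0.1836742 , 1.35305085]), np.float64(0.9478819523240071))
[[0.603, -0.2046, 0.094], [0.5949, -0.2715, 0.094], [0.555, -0.2655, 0.094], [0.5617, -0.2022, 0.094]] [ 0.57863469 -0.23594235  0.094     ]
[[0.6019, -0.2034, 0.098], [0.5938, -0.27, 0.098], [0.5541, -0.2641, 0.098], [0.5608, -0.2011, 0.098]] [ 0.57765304 -0.23464465  0.098     ]
[[0.5525, -0.2649, 0.094], [0.5622, -0.2063, 0.094], [0.6004, -0.2128, 0.094], [0.592, -0.2706, 0.094]] [ 0.57677708 -0.23864871  0.094     ]
[[0.5577, -0.2625, 0.098], [0.5672, -0.2045, 0.098], [0.6051, -0.2109, 0.098], [0.5968, -0.2682, 0.098]] [ 0.58170565 -0.23652778  0.098     ]
```

Crop check: the mat tapper has a white foot and blue grip and is the same size as the brass one. The two off-mat ones fit at 1.35 times scale, so they are decoys. Fitted positions: tapper (0.576, 0.2135), brass (0.567, 0.103), block (0.579, -0.2355) with its top at about 0.096. Next I move above the tapper.

Call:
{"method": "send_rows", "body": {"series": "0.9 -0.8 0.7 0 0 0 -1;1.7 -1.6 1 0 0 0 -1;2.5 -2.4 1 0 0 0 -1;3.3 -3.2 1 0 0 0 -1;4.1 -4 1 0 0 0 -1;4.9 -4.8 1 0 0 0 -1;5.7 -5.5 1 0 0 0 -1;6.5 -6.2 1 0 0 0 -1;7.3 -6.9 1 0 0 0 -1;8 -7.6 1 0 0 0 -1;8.7 -8.3 1 0 0 0 -1;9.4 -9 0.8 0 0 0 -1;9.9 -9.5 0.5 0 0 0 -1;10.2 -9.7 0.2 0 0 0 -1;10.2 -9.7 0 0 0 0 -1;10.2 -9.7 0 0 0 0 -1;10.2 -9.7 0 0 0 0 -1;10.2 -9.7 0 0 0 0 -1", "newtons": 30}}

```text
t: 3.15
tool_pos: [0.5753, 0.2152, 0.2233]
tcp_rot: [0.135, 0.991, 0.0, 0.0]
force: [0.0, 0.2, 0.8]
opening: 0.087
```

```bash
python3 - <<'E'
from fit import *
w=env.get_image("wrist"); save(w,"w1.png"); s=env.get_image("scene"); save(s,"s1.png")
print(env.observe()["tool_pos"],env.observe()["tcp_rot"],env.observe()["force"])
for r in env.masks_of(w,"tapper"): 
  print(r["confidence"],r["centre"],r["pixels"].sum())
l=env.masks_of(w,"tapper")
if l:
  for r in l[:2]: print(fitm(lambda x:1-iou(tap(w,[x[0],x[1],.004]),r["pixels"]),[.576,.2135],[.01,.01]))
E
```

```text
[0.57551787 0.21545595 0.22390383] [1.34523619e-01 9.90909938e-01 4.32505608e-04 8.39407122e-04] [0.44880519 0.63714593 0.07940412]
0.95 [222.7, 44.1] 7092
0.68 [326.2, 352.3] 1635
0.65 [317.3, 228.6] 2287
(array([0.576 , 0.2135]), np.float64(0.0))
(array([0.576 , 0.2135]), np.float64(0.0))
```

View pics/w1.png

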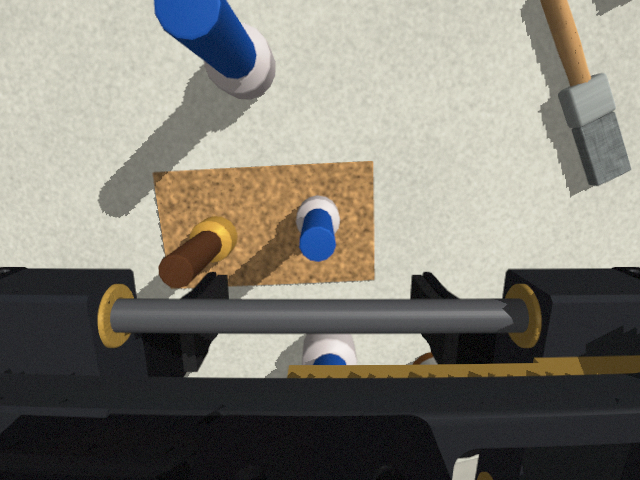

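The wrist picture shows the target at (317,229), between the fingers in the jaw direction. The brass tapper is at (200,250) and a large decoy at (220,44). I'll refit from this view.

```bash
python3 - <<'E'
from fit import *
w=env.get_image("wrist")
m=near(env.masks_of(w,"tapper"),(317,228))
print(fitm(lambda x:1-iou(tap(w,[x[0],x[1],.004]),m),[.576,.2135],[.006,.006]))
p=proj(w,[[.5755,.2135,.124],[.5755,.2135,.004]]);print(p)
E
```

```text
(array([0.57494184, 0.21412384]), np.float64(0.9285127362366475))
[[316.91052013 243.21801012]
 [317.43762021 214.61804764]]
```

Call:
{"method": "send_rows", "body": {"series": "0 -0.03 -0.5 0 0 0 -1;0 -0.03 -1 0 0 0 -1;0 -0.03 -1.5 0 0 0 -1;0 -0.03 -2 0 0 0 -1;0 -0.03 -2.5 0 0 0 -1;0 -0.03 -3 0 0 0 -1;0 -0.03 -3.4 0 0 0 -1;0 -0.03 -3.75 0 0 0 -1;0 -0.03 -3.75 0 0 0 -1;0 -0.03 -3.75 0 0 0 -1"}}

```text
t: 4.28
tool_pos: [0.5751, 0.2137, 0.0729]
tcp_rot: [0.135, 0.991, -0.0, -0.0]
force: [-0.2, 0.1, 0.7]
opening: 0.0872
```

Call:
{"method": "send_rows", "body": {"series": "0 0 0 0 0 0 0.2;0 0 0 0 0 0 0.3;0 0 0 0 0 0 0.4;0 0 0 0 0 0 0.6;0 0 0 0 0 0 1;0 0 0 0 0 0 1;0 0 0 0 0 0 1;0 0 0 0 0 0 1;0 0 0 0 0 0 1;0 0 0 0 0 0 1", "newtons": 40}}

```text
t: 5.12
tool_pos: [0.575, 0.2137, 0.0728]
tcp_rot: [0.135, 0.991, -0.0, -0.0]
force: [0.1, -0.9, -0.5]
opening: 0.0286
```

Call:
{"method": "send_rows", "body": {"series": "0 0 0 0 0 0 1;0 0 0 0 0 0 1;0 0 0.3 0 0 0 1;0 0 0.7 0 0 0 1;0 0 1.2 0 0 0 1;0 0 1.7 0 0 0 1;0 0 2.2 0 0 0 1;0 0 2.7 0 0 0 1;0 0 3.2 0 0 0 1;0 0 3.7 0 0 0 1;0 0 4 0 0 0 1;0 0 4 0 0 0 1", "newtons": 60}}

```text
t: 6.12
tool_pos: [0.5767, 0.2141, 0.2369]
tcp_rot: [0.135, 0.991, 0.001, 0.003]
force: [-0.0, -0.3, -1.9]
opening: 0.027
```

```bash
python3 - <<'E'
from fit import *
s=env.get_image("scene"); save(s,"s2.png"); print(env.observe()["tool_pos"],env.observe()["force"],env.observe()["opening"],env.observe()["wrist_torque"])
E
```

```text
[0.57588332 0.21383538 0.2346053 ] [ 0.80443977  0.1282744  -2.1268599 ] 0.027320600663749632 [0.02463115 0.06011933 0.02574888]
```

View pics/s2.png

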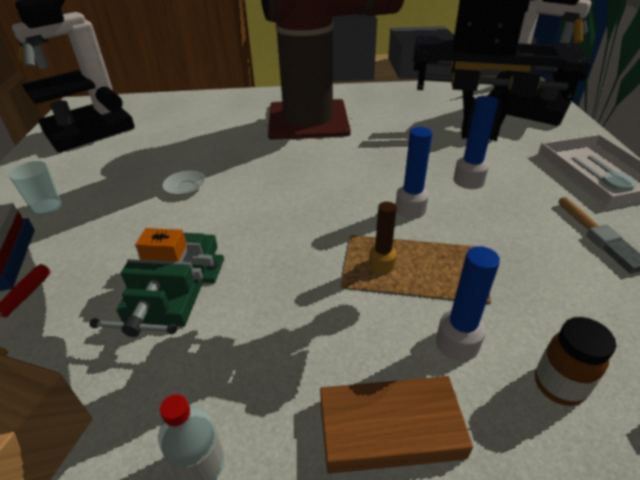

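The tapper is held upright (foot at 472,172). Next I carry it over the block.

Call:
{"method": "send_rows", "body": {"series": "0 -0.4 0 0 0 0 1;0 -1.1 0 0 0 0 1;0 -1.9 0 0 0 0 1;0 -2.7 0 0 0 0 1;0 -3.5 0 0 0 0 1;0 -4.3 0 0 0 0 1;0 -5.1 0 0 0 0 1;0 -5.9 0 0 0 0 1;0 -6.7 0 0 0 0 1;0 -7.5 0 0 0 0 1;0 -8.3 0 0 0 0 1;0 -9.1 0 0 0 0 1;0 -9.9 0 0 0 0 1;0 -10.5 0 0 0 0 1;0 -11 0 0 0 0 1;0.07 -11.23 0 0 0 0 1;0.07 -11.23 0 0 0 0 1;0.07 -11.23 0 0 0 0 1;0.07 -11.23 0 0 0 0 1"}}

```text
t: 7.75
tool_pos: [0.5786, -0.2338, 0.2338]
tcp_rot: [0.134, 0.991, 0.001, 0.001]
force: [0.0, 0.6, -1.9]
opening: 0.0269
```

```bash
python3 - <<'E'
from fit import *
o=env.observe();print(o["tool_pos"],o["tcp_rot"],o["force"],o["opening"])
s=env.get_image("scene");t=env.get_image("top");w=env.get_image("wrist"); save(s,"s3.png",(60,80,300,350),2);save(w,"w3.png")
p=o["tool_pos"]
for im,n in((s,"s"),(w,"w")):
  for r in env.masks_of(im,"tapper"): print(n,r["confidence"],r["centre"],r["pixels"].sum())
print(proj(s,[p-[0,0,.0688],p+[0,0,.0512]]))
E
```

```text
[ 0.57857251 -0.23381266  0.23381878] [1.34255624e-01 9.90945882e-01 1.09698075e-03 6.94215187e-04] [ 0.02085866  0.60481747 -1.91514358] 0.026899043069985855
s 0.91 [134.3, 170.0] 2069
s 0.82 [415.1, 176.9] 2212
s 0.74 [469.1, 310.7] 4049
w 0.7 [316.7, 284.5] 6846
[[149.98563903 198.91102164]
 [124.20517119 118.5188847 ]]
```

View pics/s3.png

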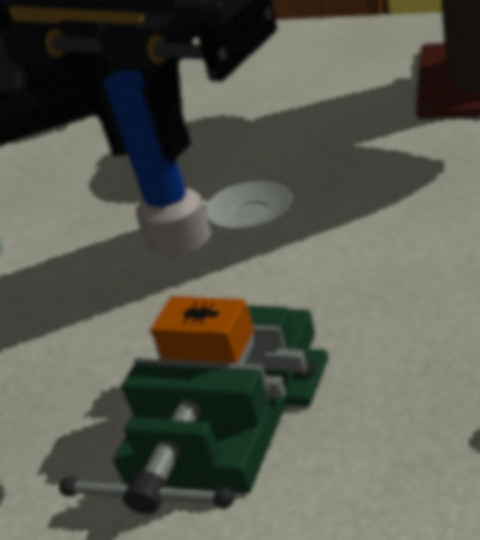

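View pics/w3.png

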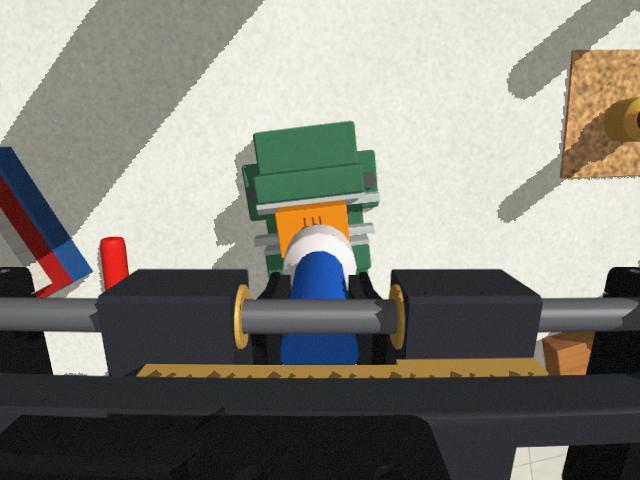

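```bash
python3 - <<'E'
from fit import *
w=env.get_image("wrist"); t=env.get_image("top"); save(t,"t3.png",(400,80,560,300),3)
for u in((276,208),(347,203)): print(atz(w,u,.096))
print(proj(w,box([.579,-.2355,.056],-.15,.04,.06,.04)))
P=box([.579,-.2355,.056],-.15,.04,.06,.04);print(P.round(3)[[1,3,5,7]])
E
```

```text
[ 0.55063836 -0.26357774  0.096     ]
[ 0.56224309 -0.20579517  0.096     ]
[[283.53134436 204.97991452]
 [279.05660645 212.26657962]
 [347.19121978 197.40944359]
 [350.88996798 203.7592945 ]
 [289.41675788 245.8733646 ]
 [285.81977843 258.00443577]
 [351.34442116 238.70576635]
 [355.43635685 250.00982257]]
[[ 0.555 -0.262  0.096]
 [ 0.564 -0.203  0.096]
 [ 0.594 -0.268  0.096]
 [ 0.603 -0.209  0.096]]
```

Call:
{"method": "send_rows", "body": {"series": "0 -0.07 -0.3 0 0 0 1;0 -0.07 -0.7 0 0 0 1;0 -0.07 -1.1 0 0 0 1;0 -0.07 -1.4 0 0 0 1;0 -0.07 -1.55 0 0 0 1;0 -0.07 -1.55 0 0 0 1;0 -0.07 -1.55 0 0 0 1"}}

```text
t: 8.68
tool_pos: [0.5788, -0.2376, 0.1726]
tcp_rot: [0.134, 0.991, 0.001, 0.001]
force: [-0.0, -0.3, -1.2]
opening: 0.0269
```

```bash
python3 - <<'E'
from fit import *
o=env.observe();print(o["tool_pos"],o["tcp_rot"],o["force"],o["opening"])
s=env.get_image("scene"); save(s,"s4.png",(80,130,240,290),4)
E
```

```text
[ 0.57878769 -0.23755402  0.17261431] [1.34344488e-01 9.90933724e-01 5.55860770e-04 1.26685504e-03] [-0.00742178 -0.29373962 -1.15138422] 0.026949614550763522
```

View pics/s4.png

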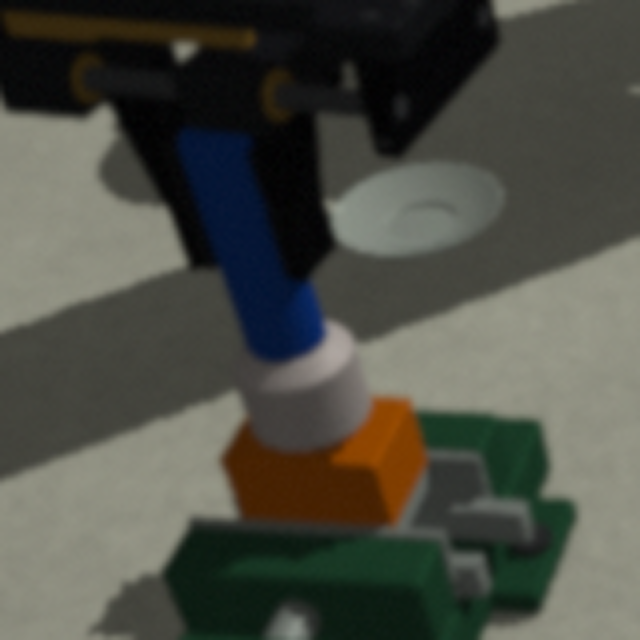

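The foot hovers centred over the block. Next I press down in small steps, watching the force.

Call:
{"method": "send_rows", "body": {"series": "0 0 -0.05 0 0 0 1;0 0 -0.1 0 0 0 1;0 0 -0.15 0 0 0 1;0 0 -0.2 0 0 0 1;0 0 -0.24 0 0 0 1;0 0 -0.24 0 0 0 1"}}

```text
t: 9.23
tool_pos: [0.5795, -0.2379, 0.1646]
tcp_rot: [0.134, 0.991, 0.0, 0.002]
force: [-0.9, 0.4, 2.7]
opening: 0.0275
```

Call:
{"method": "send_rows", "body": {"series": "0 0 -0.03 0 0 0 1;0 0 -0.06 0 0 0 1;0 0 -0.09 0 0 0 1;0 0 -0.09 0 0 0 1"}}

```text
t: 9.57
tool_pos: [0.5797, -0.238, 0.1621]
tcp_rot: [0.134, 0.991, -0.0, 0.003]
force: [-1.9, 2.0, 5.7]
opening: 0.0271
```

Call:
{"method": "send_rows", "body": {"series": "0 0 -0.05 0 0 0 1;0 0 -0.1 0 0 0 1;0 0 -0.1 0 0 0 1;0 0 -0.1 0 0 0 1"}}

```text
t: 9.9
tool_pos: [0.5797, -0.2379, 0.1592]
tcp_rot: [0.134, 0.991, -0.0, 0.003]
force: [-2.1, 1.8, 6.0]
opening: 0.0273
```

Call:
{"method": "send_rows", "body": {"series": "0 0 -0.05 0 0 0 1;0 0 -0.1 0 0 0 1;0 0 -0.1 0 0 0 1;0 0 -0.1 0 0 0 1"}}

```text
t: 10.23
tool_pos: [0.5797, -0.2379, 0.1563]
tcp_rot: [0.134, 0.991, -0.0, 0.003]
force: [-3.3, 2.1, 5.8]
opening: 0.027
```

Call:
{"method": "send_rows", "body": {"series": "0 0 -0.03 0 0 0 1;0 0 -0.06 0 0 0 1;0 0 -0.09 0 0 0 1;0 0 -0.09 0 0 0 1"}}

```text
t: 10.57
tool_pos: [0.5798, -0.238, 0.1548]
tcp_rot: [0.134, 0.991, -0.0, 0.003]
force: [-4.8, 2.7, 10.5]
opening: 0.0272
```

Call:
{"method": "send_rows", "body": {"series": "0 0 -0.03 0 0 0 1;0 0 -0.06 0 0 0 1;0 0 -0.09 0 0 0 1;0 0 -0.09 0 0 0 1"}}

```text
t: 10.9
tool_pos: [0.5801, -0.238, 0.1547]
tcp_rot: [0.134, 0.991, -0.001, 0.003]
force: [-7.1, 4.0, 18.4]
opening: 0.027
```

Call:
{"method": "send_rows", "body": {"series": "0 0 -0.05 0 0 0 1;0 0 -0.1 0 0 0 1;0 0 -0.15 0 0 0 1;0 0 -0.15 0 0 0 1;0 0 -0.15 0 0 0 1"}}

```text
t: 11.32
tool_pos: [0.5805, -0.2382, 0.1547]
tcp_rot: [0.134, 0.991, -0.001, 0.004]
force: [-12.4, 6.7, 29.9]
opening: 0.0272
```

```bash
python3 - <<'E'
from fit import *
o=env.observe();print(o["tool_pos"],o["tcp_rot"],o["force"],o["opening"])
s=env.get_image("scene"); save(s,"s5.png",(80,130,240,290),4)
E
```

```text
[ 0.58048787 -0.23820649  0.15465784] [ 0.13378053  0.99100117 -0.00112403  0.00426366] [-12.43735672   6.71310114  29.8553837 ] 0.027194173432767806
```

View pics/s5.png

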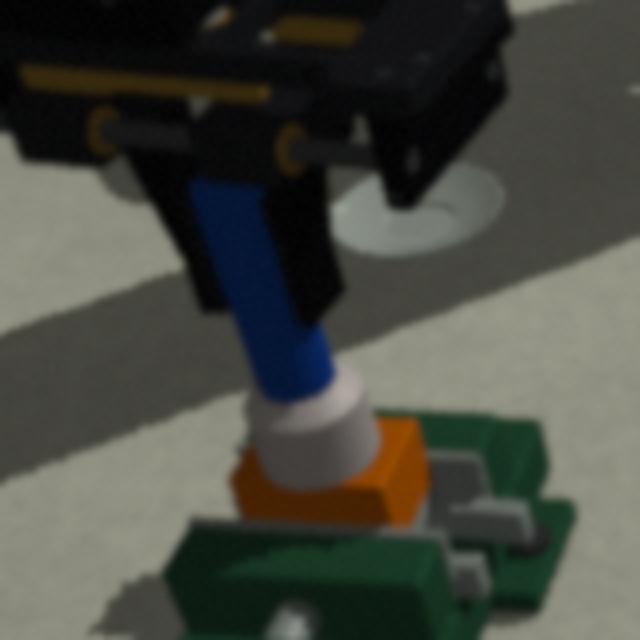

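The block is down and the stop is hard: 30 N with no movement, TCP at 0.1547 against the 0.1548 expected. Next I lift and check the block.

Call:
{"method": "send_rows", "body": {"series": "0 0 0.1 0 0 0 1;0 0 0.4 0 0 0 1;0 0 0.9 0 0 0 1;0 0 1.4 0 0 0 1;0 0 1.9 0 0 0 1;0 0 2.1 0 0 0 1;0 0 2.1 0 0 0 1;0 0 2.1 0 0 0 1"}}

```text
t: 12.03
tool_pos: [0.5805, -0.2383, 0.2382]
tcp_rot: [0.134, 0.991, -0.001, 0.004]
force: [0.6, 0.3, -2.1]
opening: 0.0268
```

```bash
python3 - <<'E'
from fit import *
o=env.observe();print(o["tool_pos"],o["tcp_rot"],o["force"],o["opening"])
s=env.get_image("scene"); save(s,"s6.png",(80,130,240,290),4)
l=env.masks_of(s,"block")
m=near(l,(161,243)); print(l[0]["centre"],m.sum())
for z in (.084,.086,.090,.094,.096): print(z,fitm(lambda x:1-iou(hull(s,box([x[0],x[1],.064],x[2],.04,.06,z-.064)),m),[.579,-.2365,-.15],[.003,.003,.05]))
E
```

```text
[ 0.58049268 -0.23825386  0.23815837] [ 0.13383431  0.9909937  -0.00113664  0.00430964] [ 0.5837291   0.27984768 -2.11051405] 0.026786238325657494Traceback (most recent call last):
  File "<stdin>", line 5, in <module>
  File "fit.py", line 16, in near
    def near(l,uv): return min(l,key=lambda r:np.hypot(*(np.array(r["centre"])-uv)))["pixels"]
                           ~~~^^^^^^^^^^^^^^^^^^^^^^^^^^^^^^^^^^^^^^^^^^^^^^^^^^^^^^
ValueError: min() iterable argument is empty
```

View pics/s6.png

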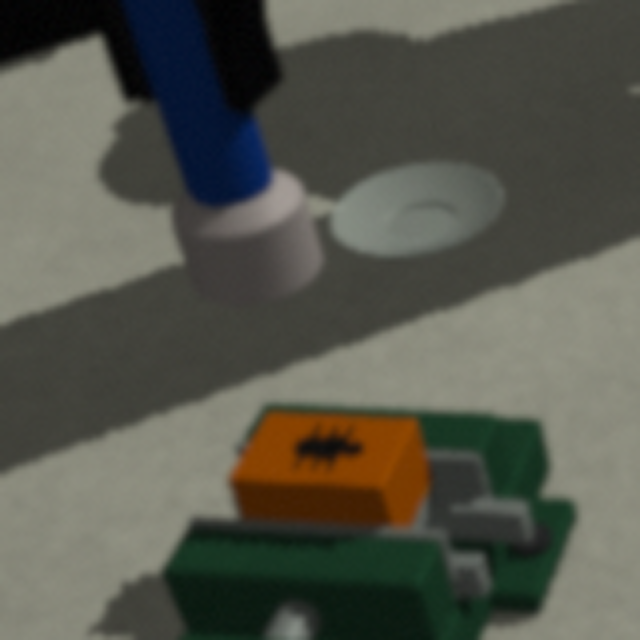

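```bash
python3 - <<'E'
from fit import *
from scipy.spatial.transform import Rotation as R
o=env.observe()
print("turn",(R.from_quat([.1349,.99086,0,0])*R.from_quat(o["tcp_rot"]).inv()).as_rotvec(), o["joint_positions"])
s=env.get_image("scene")
for z in (.084,.086,.088,.096):print(z,proj(s,box([.579,-.2365,z-.04],-.15,.04,.06,.04))[[5,7,1,3]].round(1).tolist())
print((np.array([[233,482],[380,490],[268,412],[416,420]])/4+[80,130]).tolist())
l=env.masks_of(s,"block");print(len(l))
m=None
ms=env.masks_of(s,"tapper");m=near(ms,(140,175));print(m.sum())
p=o["tool_pos"]
def f(x):
  Q=R.from_euler("xy",x[2:4]).as_matrix(); return 1-iou(hull(s,TA@Q.T+[x[0],x[1],x[4]])|(tap(s,[x[0],x[1],x[4]],Q)),m)
print(fitm(f,[p[0],p[1],0,0,p[2]-.0688],[.003,.003,.03,.03,.003]))
E
```

```text
turn [ 0.00187026  0.00554618 -0.00220125] [-5.15647680e-01  2.10604184e-01  1.51161349e+00  1.12795940e-03
  1.41362905e+00 -1.81819374e+00]
0.084 [[138.3, 251.0], [177.0, 253.0], [148.7, 233.9], [185.9, 235.6]]
0.086 [[137.9, 250.0], [176.7, 252.0], [148.4, 232.9], [185.6, 234.6]]
0.088 [[137.5, 249.0], [176.4, 251.0], [148.0, 231.9], [185.3, 233.6]]
0.096 [[135.9, 244.9], [175.1, 246.9], [146.6, 227.8], [184.2, 229.5]]
[[138.25, 250.5], [175.0, 252.5], [147.0, 233.0], [184.0, 235.0]]
1
2010
(array([ 0.57897816, -0.23856613,  0.01812125,  0.0059871 ,  0.1672949 ]), np.float64(0.7727797001153403))
```

The block's top corners match z = 0.086 within about 0.5 px, so it is home. Next I return over the tapper's old spot.

Call:
{"method": "send_rows", "body": {"series": "0 0.4 0 0 0 0 1;0 1.1 0 0 0 0 1;0 1.9 0 0 0 0 1;0 2.7 0 0 0 0 1;0 3.5 0 0 0 0 1;0 4.3 0 0.002 0.005 0 1;0 5.1 0 0.002 0.005 0 1;0 5.9 0 0.002 0.005 0 1;0 6.7 0 0.002 0.005 0 1;0 7.5 0 0.002 0.005 0 1;0 8.3 0 0.002 0.005 0 1;0 9.1 0 0.002 0.005 0 1;-0.1 9.9 0 0.002 0.005 0 1;-0.1 10.6 0 0.002 0.005 0 1;-0.13 11.1 0 0.002 0.005 0 1;-0.13 11.31 0 0.002 0.005 0 1;-0.13 11.31 0 0.002 0.005 0 1;-0.13 11.31 0 0.002 0.005 0 1;-0.13 11.31 0 0.002 0.005 0 1"}}

```text
t: 13.87
tool_pos: [0.5746, 0.2135, 0.2366]
tcp_rot: [0.134, 0.991, -0.0, 0.0]
force: [0.5, 0.8, -2.3]
opening: 0.0272
```

Call:
{"method": "send_rows", "body": {"series": "0 0 -0.4 0 0 0 1;0 0 -0.9 0 0 0 1;0 0 -1.4 0 0 0 1;0 0 -1.9 0 0 0 1;0 0 -2.4 0 0 0 1;0 0 -2.9 0 0 0 1;0 0 -3.3 0 0 0 1;0 0 -3.6 0 0 0 1;0 0 -3.8 0 0 0 1;0 0 -3.95 0 0 0 1;0 0 -3.98 0 0 0 1;0 0 -3.98 0 0 0 1"}}

```text
t: 14.87
tool_pos: [0.5749, 0.2132, 0.0777]
tcp_rot: [0.134, 0.991, -0.0, 0.0]
force: [-0.1, -0.1, -1.5]
opening: 0.0271
```

```bash
python3 - <<'E'
from fit import *
o=env.observe();print(o["tool_pos"],o["force"])
s=env.get_image("scene"); save(s,"s7.png",(340,150,500,310),4)
E
```

```text
[0.57490642 0.2132462  0.077689  ] [-0.11465428 -0.14791886 -1.54412875]
```

View pics/s7.png

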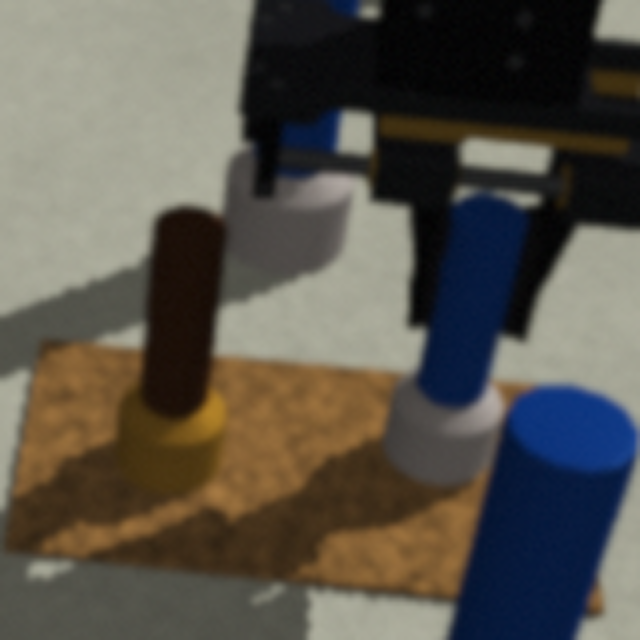

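The tapper hangs just above the mat at its old spot, and the brass tapper stands undisturbed. Next I lower the last 5 mm.

Call:
{"method": "send_rows", "body": {"series": "0 0 -0.04 0 0 0 1;0 0 -0.07 0 0 0 1;0 0 -0.1 0 0 0 1;0 0 -0.12 0 0 0 1;0 0 -0.12 0 0 0 1;0 0 -0.12 0 0 0 1"}}

```text
t: 15.42
tool_pos: [0.5751, 0.2135, 0.0734]
tcp_rot: [0.134, 0.991, -0.0, 0.001]
force: [-0.5, -0.9, -2.7]
opening: 0.0272
```

Call:
{"method": "send_rows", "body": {"series": "0 0 -0.01 0 0 0 1;0 0 -0.02 0 0 0 1;0 0 -0.03 0 0 0 1;0 0 -0.03 0 0 0 1"}}

```text
t: 15.75
tool_pos: [0.5753, 0.2136, 0.0728]
tcp_rot: [0.134, 0.991, -0.0, 0.001]
force: [-1.6, -0.4, 3.5]
opening: 0.0267
```

Contact (about +5.5 N). Next I open slowly at a light grip.

Call:
{"method": "send_rows", "body": {"series": "0 0 0 0 0 0 0.6;0 0 0 0 0 0 0.35;0 0 0 0 0 0 0.3;0 0 0 0 0 0 0.25;0 0 0 0 0 0 0.2;0 0 0 0 0 0 0.1;0 0 0 0 0 0 -0.2;0 0 0 0 0 0 -0.5;0 0 0 0 0 0 -1;0 0 0 0 0 0 -1;0 0 0 0 0 0 -1", "newtons": 10}}

```text
t: 16.67
tool_pos: [0.5753, 0.2136, 0.0728]
tcp_rot: [0.134, 0.991, -0.0, 0.001]
force: [-0.7, 0.3, 0.4]
opening: 0.0648
```

```bash
python3 - <<'E'
from fit import *
o=env.observe();print(o["tool_pos"],o["force"],o["opening"])
s=env.get_image("scene"); save(s,"s8.png",(340,150,500,310),4)
E
```

```text
[0.57532771 0.21356165 0.07278692] [-0.72011769  0.25189238  0.41934573] 0.06482338559246373
```

View pics/s8.png

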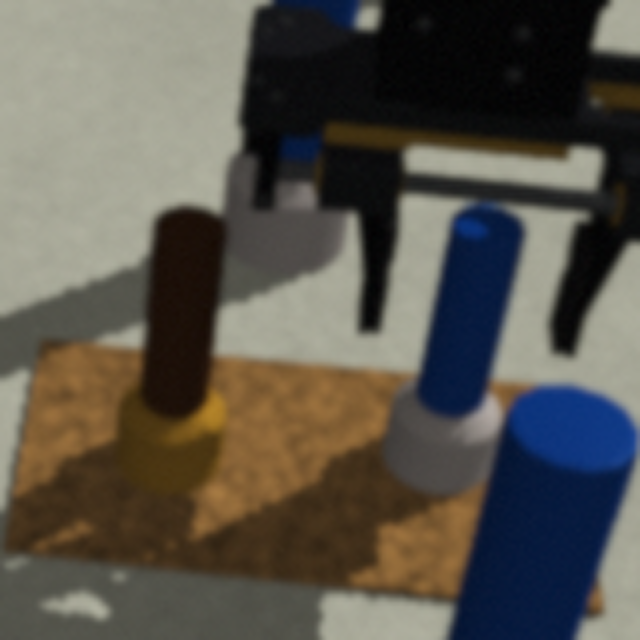

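The tapper stands free on the mat with the fingers open on both sides. Next I retreat upward.

Call:
{"method": "send_rows", "body": {"series": "0 0 0 0 0 0 -1;0 0 0 0 0 0 -1;0 0 0.3 0 0 0 -1;0 0 0.7 0 0 0 -1;0 0 1.2 0 0 0 -1;0 0 1.8 0 0 0 -1;0 0 2.4 0 0 0 -1;0 0 3 0 0 0 -1;0 0 3.6 0 0 0 -1;0 0 4.2 0 0 0 -1;0 0 4.8 0 0 0 -1;0 0 5 0 0 0 -1;0 0 5 0 0 0 -1;0 0 5 0 0 0 -1"}}

```text
t: 17.88
tool_pos: [0.5753, 0.2135, 0.2728]
tcp_rot: [0.134, 0.991, -0.0, 0.001]
force: [-1.1, 0.6, 0.1]
opening: 0.0871
```

```bash
python3 - <<'E'
from fit import *
o=env.observe();print(o["t"],o["tool_pos"],o["force"],o["opening"])
s=env.get_image("scene"); save(s,"s9.png");
m=near(env.masks_of(s,"tapper"),(455,239));print(fitm(lambda x:1-iou(tap(s,[x[0],x[1],.004]),m),[.575,.2138],[.005,.005]))
w=env.get_image("wrist"); save(w,"w9.png")
E
```

```text
17.8833 [0.57529768 0.21353677 0.2727512 ] [-1.09186672  0.64751849  0.05005591] 0.08706150546894327
(array([0.57651234, 0.21282498]), np.float64(0.944544906570223))
```

View pics/s9.png

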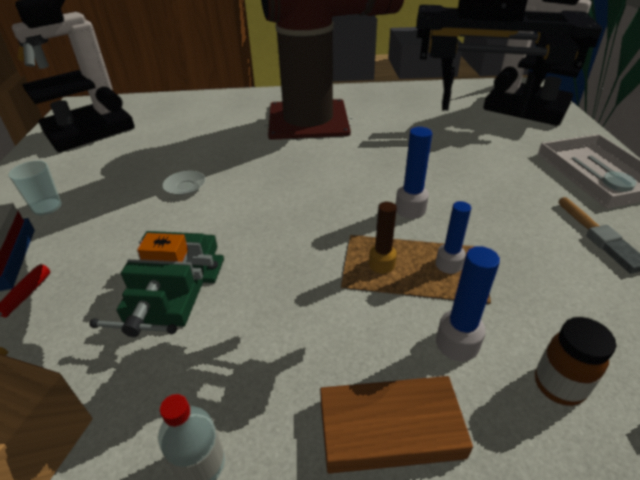

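The tapper stands upright at (455,239) on the mat, the brass tapper is unmoved at (383,242), and the block sits low in the vise at (162,248). The arm is clear, so I hand in.

```bash
python3 -c "
from cell import env
print(env.hand_in())"
```

```text
the job is handed in; nothing more can be done
None
```

I pressed the block down onto the parallels with the foot of the white-footed tapper, then stood the tapper back on the cork mat and let go. The job was handed in at about 18 s.

- **Choice of tapper:** I used the blue-gripped one on the mat. The two other blue ones off the mat fit at about 1.35 times its size.
- **Block:** I lowered it in small, slow steps rather than sharp taps, at about 8 N. It then stopped hard: the force rose to 30 N with no further movement. The tool height there (0.1547 m) and the block's top corners in the picture both match the 86 mm home height. I did not check directly that the parallels can no longer slide.
- **Tappers:** The white-footed one stands upright within about 2 mm of where it started. The brass one stands in the same place in the pictures. The gripper is open and well above everything.
- **Failed checks:** The network twice returned nothing, once for the mat and once for the block. The mat came back on a second try. For the lowered block I compared corners by eye instead. A loose tilt fit of the held tapper was poor, so I ignored it.

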